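# Seat the reference probe in the clear well of the block heater

### The arm

A 6-joint arm with a two-finger parallel gripper is mounted at the origin on a cart in front of the work surface, level with it; the furniture and walls round the work are solid. World frame = base frame: x ahead of the robot, y to its left, z up, the work surface at z = 0. Lengths are in mm, angles in rad, forces in N, time in s.
With the tool pointing down it reaches from about 325 to 750 mm from the base axis. Payload 7.6 kg.
Tool frame: the origin (TCP) lies midway between the tips of the shut fingers; the grasp point (between the pads) lies 19 mm behind it; z points along the fingers, y is the line along which they close (so a half turn about z gives the same grasp; the last joint's range is limited). The gripper opens to 85 mm and grips with 20 to 120 N. Pads are 22 mm wide; open, the fingers measure 114 mm over their backs; the gripper's body (76 mm by 85 mm) begins 54 mm behind the grasp point. The pads swing forward as they close: fully open they stand 13 mm farther back than shut.
Start: joints at [-1.292, 0.052, 1.401, -0, 1.689, -0.07], TCP at [179.455, -493.401, 203.123] pointing down, gripper open.
Joint ranges: [-2.9, 2.9], [-0.91, 2.17], [0.12, 2.37], [-1.06, 4.2], [0.26, 2.73], [-2.93, 2.93]. Speed limits (rad/s): [2.57, 2.57, 3.01, 3.14, 3.14, 3.14].

### API

Orientations are given as a unit quaternion [w, x, y, z].
In Python, from rig import monitor, eyes, robot gives the robot as it stands. The module is installed in compiled form; this text tells all that it offers.
- The arm moves only by the shell command python3 -m creep 'ROWS'. ROWS is JSON, a list of rows, each an object with "xyz": the shift along the tool's x, y, z in mm, a list of three; "angular": the turn, a rotation vector about the tool's x, y, z in degrees, a list of three; "jaw": the finger opening in mm, from 0 to 85.4. A call has 1 to 12 rows; each row shifts and turns the commanded pose from where the row before left it, along the tool's axes as they then stand; what a row does not reach is not made up. A row lasts 1/10 s, in which the tool goes at most 50 mm and 8.59 degrees, less where a joint would pass 70% of its speed; a pose out of reach is approached as far as the arm can. A call with a gripper value outside its range is refused whole. The fingers move at their own pace and stop on an object; the grip force is fixed at half the most. Time passes only in rows, so rows that do not move let the fingers close. It gives the time, the measured TCP pose, the force, the opening and the grip force at its end, in the units of the state.
- monitor.observe(): the state, without advancing time (a new reading comes with each control period).
- eyes.camera(name): name is "side" or "top" or "wrist"; returns a dict with "pixels" (480x640x3 uint8, red, green, blue), "vfov" (degrees; the focal length in pixels is half the picture's height over the tangent of half this angle, whatever the lens; pixels are square), "cx", "cy" (the principal point, pixels), "cam_to_world" (4x4, takes a point from camera to world coordinates); the wrist camera has in their place "tool_from_camera" (4x4, takes a point from camera to tool coordinates, whose origin is the TCP and whose axes are the flange's). Camera axes: x right, y down, z forward; pixel columns grow to the right and rows downward; lengths in mm; the calibration is good to about 2 mm. A picture is of the moment at which its call begins: read the wrist's pose just before it. There is no depth.
- robot.finish_job(): hands the job in; it is judged then, once.
The state is a dict: "time_s": time; "joint_positions": joint angles; "joint_velocities": joint speeds; "effort": joint torques, N m; "tool_pos": TCP position; "ee_rot": TCP orientation; "force": force on the tool from outside, world axes, zero at the start; "torque": the same for the moment, N m; "finger_gap": finger opening in mm; "gripper_force": force on a finger pad.
Only numpy, scipy, OpenCV 4.12 (cv2) and the standard library are available. Lean on these libraries where they do the work, as an engineer would, in place of code of your own. Each camera call takes 0.05 s, during which the arm holds its last target. There are 200 camera calls.

### The job

Take the sprung probe out of its blue stand and find the one clear well of the block heater: push the probe down a well until it bottoms, and if the red ring still stands well above the metal face, that well is blocked, so draw the probe out and try another. In the clear well press it firmly home against its spring until the ring has come down to the face, then ease off, let go and leave it standing there. Press gently enough that the grip's spring never comes near the end of its travel, never lay the probe down, and leave the two bottles alone.

Things in the scene. Friction and masses are not known exactly. Their poses are not given: they have to be found in the camera images.
- probe: Reference probe, standing upright in its stand: steel rod 10 mm in diameter and 122 mm long, its lowest 5 mm tapering to a 5 mm flat tip; total weight about 0.12 kg. Origin at the centre of the tip, z up along the rod. A red ring is painted round the rod, its lower edge 60 mm above the tip. Carry it by the black grip at its top. The pose is that of the rod.
- probe_tip (a point): Centre of the probe's tip (same point as the probe's origin).
- probe_grip (a joint): How far the grip has slid down the rod against its spring, in m: 0 at rest (top stop), 0.010 at the end of its travel. The spring starts to yield at 3.6 N and takes 1.8 N more per mm (10.8 N at 0.004, 14.4 N at 0.006, 18 N at 0.008, which is too hard: keep below 0.0085). About 0.0055 is a firm, proper press.
- grip_middle (a point): Middle of the grip: a round black sleeve with grey rings, 24 mm in diameter and 52 mm long, coaxial with the rod; this point lies 111 mm above the tip at rest. The rest of the grip reaches 26 mm above and below it.
- heater: Block heater, fixed: white housing 96 x 164 mm, 42 mm high, round an aluminium block 56 x 126 mm whose flat top face is 75 mm above the worktop. Origin under its centre on the worktop; x points to its back, y along its row of three wells (towards well_left), z up. The front has a dark display and a grey knob.
- well_left (a point): Centre of the mouth of the left well, level with the face. All three wells are blind, round, 12 mm wide with a 3 mm chamfer, 36 mm apart, 60 mm deep when clear. Sprung balls 16 mm below the face grip the rod: sliding it in or out takes about 4 to 8 N, so it does not drop to the bottom by itself when let go part way (it only creeps down).
- well_middle (a point): Centre of the mouth of the middle well. In two of the three wells, a different pair every time, an immovable rubber spacer fills the lowest 12 to 28 mm, so that the probe bottoms with its ring that far above the face; in the third, clear one the ring comes down to the face.
- well_right (a point): Centre of the mouth of the right well, otherwise as the others.
- stand: Fixed blue probe stand: block 64 x 64 mm, 44 mm high, on a 90 x 90 mm foot 6 mm thick, with one hole 11.4 mm wide and 34 mm deep in the middle, in which the probe stands loosely. Origin under its centre on the worktop.
- violet_bottle: Brown dropper bottle with a violet-red label band, 32 mm in diameter, 102 mm high, standing; origin at the centre of its underside. Leave it alone.
- oil_bottle: White dropper bottle with a blue collar and brown teat, 28 mm in diameter, 90 mm high, standing; origin at the centre of its underside. Leave it alone.

How it is judged (in metres and radians):
On the way, in this order (a step that is already met when the one before it is completed fails the run):
1. the probe is drawn clear of its stand (tip higher than 55 mm above the worktop) (height (world z) of probe_tip above 0.055 m), for 0.1 s.
2. the probe is pressed home in the clear well: tip within 2.5 mm of the 60 mm floor, grip spring pressed in more than 4 mm ((horizontal distance between probe_tip and well_left below 0.004 m or horizontal distance between probe_tip and well_middle below 0.004 m or horizontal distance between probe_tip and well_right below 0.004 m) and z of probe_tip in the frame of heater below 0.0175 m and value of joint probe_grip above 0.004 m), for 0.2 s.
At the end, for the whole second after the job is handed in: The probe stands in the clear well with its tip within 2.5 mm of the 60 mm floor (red ring at the face), within 4 mm of the well's axis and within 0.09 rad of upright, its grip sprung back (less than 2 mm), at rest and released ((horizontal distance between probe_tip and well_left below 0.004 m or horizontal distance between probe_tip and well_middle below 0.004 m or horizontal distance between probe_tip and well_right below 0.004 m) and z of probe_tip in the frame of heater below 0.0175 m and angle between probe's own z axis and vertical below 0.09 rad and value of joint probe_grip below 0.002 m and linear speed of probe below 0.02 m/s); the robot touches nothing.
It fails at once if the grip spring is pressed beyond 8.5 mm (about 19 N) (value of joint probe_grip above 0.0085 m).
It fails at once if the probe is laid down or tipped beyond 0.6 rad (angle between probe's own z axis and vertical above 0.6 rad).
It fails at once if a bottle is moved more than 20 mm (distance of any of violet_bottle, oil_bottle from where it was at the start of the episode above 0.02 m).
It also fails if it takes over 64 s, if anything falls off the work surface, if the arm or the gripper's body presses on something with over 40 N, if the wrist force passes 120 N, or if a joint passes its speed limit or range.

## Working session

There is one attempt and no reset: what is moved stays moved. The work goes in short steps, Python scripts to look and compute and a shell command to move; the robot and the scene stay as the last step left them, time stands still between calls to the robot, and variables do not carry over. Pictures are saved under pics/ and viewed, at most 10 in all, crops included, and the job is handed in when it is done.

```bash
mkdir -p pics; python3 - <<'E'
from rig import monitor, eyes, robot
import cv2, numpy as np
s=monitor.observe();print(s)
for n in("side","top"):
    c=eyes.camera(n);cv2.imwrite(f"pics/{n}0.png",c["pixels"][:,:,::-1]);print(n,c["vfov"],c["cx"],c["cy"],np.round(c["cam_to_world"],3).tolist())
    np.savez(f"{n}0.npz",**c)
E
```

```text
{'time_s': 0.0, 'joint_positions': array([-1.29227591e+00,  5.28339921e-02,  1.40175729e+00, -1.08820967e-05,
        1.68860678e+00, -7.02486448e-02]), 'joint_velocities': array([-6.82728304e-04, -1.09729276e-03,  5.48656322e-04,  5.08724425e-04,
       -4.48707943e-05,  5.52268238e-04]), 'effort': array([-2.08568184e-03, -3.81669188e+01, -3.60190773e+01, -1.08440033e-04,
        6.19834886e-03, -2.88148931e-05]), 'tool_pos': array([ 179.35916903, -493.03066181,  202.25748302]), 'ee_rot': array([-7.97794149e-04,  9.84833304e-01,  1.73501354e-01, -8.88138974e-05]), 'force': array([-0.50137808,  0.47773909,  0.3120844 ]), 'torque': array([ 0.02483679, -0.03288321, -0.04624485]), 'gripper_force': 0.0, 'finger_gap': 85.40958961720307}
side 54.45672181244716 326.44761246359883 251.05615840234302 [[-0.983, -0.116, 0.143, 381.949], [-0.184, 0.547, -0.817, 909.726], [0.017, -0.829, -0.559, 613.833], [0.0, 0.0, 0.0, 1.0]]
top 45.4636603036396 320.1266521450007 242.37955008181606 [[0.006, -0.984, 0.177, 371.368], [-1.0, -0.006, 0.003, 167.091], [-0.002, -0.177, -0.984, 1014.871], [0.0, 0.0, 0.0, 1.0]]
```

View pics/top0.png

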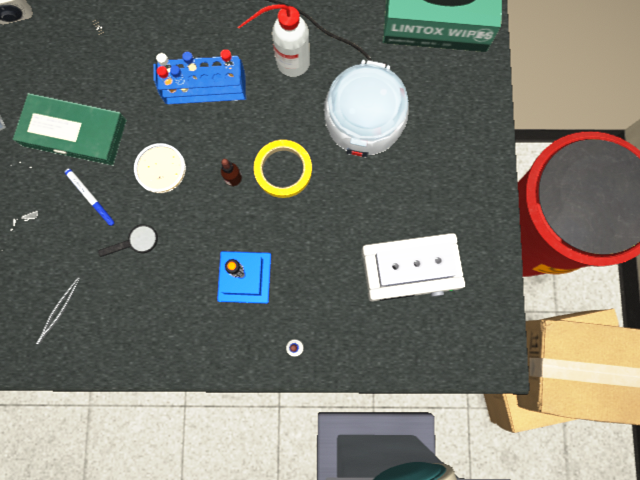

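View pics/side0.png

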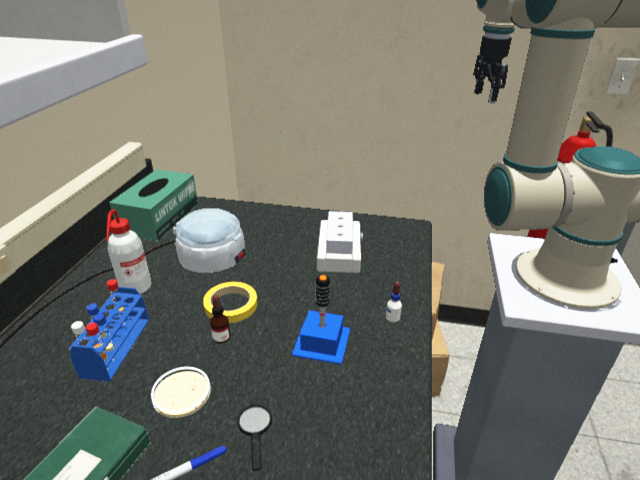

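The top view shows the blue stand near (244,277) with the probe's orange cap at (232,266). The heater's wells are near (395,267), (417,264) and (438,261). The violet bottle is at (230,173) and the oil bottle at (294,348). The side view shows the probe upright, with its cap at (323,278).

```bash
cat > h.py <<'E'
import numpy as np, cv2
def ray(c,u,v,T=None):
    f=240/np.tan(np.radians(float(c["vfov"])/2)); T=c["cam_to_world"] if T is None else T
    d=T[:3,:3]@np.array([(u-c["cx"])/f,(v-c["cy"])/f,1]); return T[:3,3],d/np.linalg.norm(d)
def plane(c,u,v,z,T=None):
    o,d=ray(c,u,v,T); return o+d*(z-o[2])/d[2]
def tri(r1,r2):
    (a,d),(b,e)=r1,r2; t=np.linalg.lstsq(np.c_[d,-e],b-a,rcond=None)[0]
    p,q=a+d*t[0],b+e*t[1]; return (p+q)/2,np.linalg.norm(p-q)
def blobs(m,lo,hi):
    n,_,st,ce=cv2.connectedComponentsWithStats(m.astype(np.uint8)); return [(ce[i].round(1).tolist(),int(st[i,4])) for i in range(1,n) if lo<=st[i,4]<=hi]
E
python3 - <<'E'
from h import *
T=np.load("top0.npz");S=np.load("side0.npz")
def org(c,box):
    p=cv2.cvtColor(c["pixels"],cv2.COLOR_RGB2HSV).astype(int);x0,y0,x1,y1=box
    m=np.zeros(p.shape[:2],bool);m[y0:y1,x0:x1]=True
    return m&(p[...,0]>8)&(p[...,0]<28)&(p[...,1]>140)&(p[...,2]>120)
bt=blobs(org(T,(215,250,260,290)),5,500);bs=blobs(org(S,(305,265,340,300)),5,500);print(bt,bs)
print(tri(ray(T,*bt[0][0]),ray(S,*bs[0][0])))
p=T["pixels"].astype(int)
# wells: dark inside heater
m=np.zeros(p.shape[:2],bool);m[252:280,382:450]=True
w=blobs(m&(p.max(2)<90),5,120)
for c,a in w:print(c,a,plane(T,*c,75).round(1))
# stand block top by blue
h=cv2.cvtColor(T["pixels"],cv2.COLOR_RGB2HSV).astype(int);m=(h[...,0]>98)&(h[...,0]<118)&(h[...,1]>150);m[:240]=0;m[:,:205]=0;m[:,285:]=0
ys,xs=np.nonzero(m);r=cv2.minAreaRect(np.c_[xs,ys].astype(np.float32));print(r,plane(T,*r[0],6))
m=(h[...,2]>150)&(h[...,1]<40);m[:225]=0;m[305:]=0;m[:,:355]=0;m[:,470:]=0
ys,xs=np.nonzero(m);r=cv2.minAreaRect(np.c_[xs,ys].astype(np.float32));print(r,plane(T,*r[0],42))
for u,v in((230,173),(294,348)):print(plane(T,u,v,80))
E
```

```text
[([231.0, 265.5], 60)] [([322.5, 277.3], 40)]
(array([492.13558048, 305.57037692, 147.45489838]), np.float64(2.8086683194155198))
[394.0, 267.0] 7 [499.8  47.3  75. ]
((243.64254760742188, 276.7939453125), (52.076881408691406, 51.116050720214844), 2.2025983333587646) [490.14792974 304.93128713   6.        ]
((413.7030334472656, 267.9720153808594), (59.91550827026367, 96.36354064941406), 82.14668273925781) [502.80575995   9.37003319  42.        ]
[658.17446565 323.22246765  80.        ]
[367.04865912 210.55788232  80.        ]
```

```bash
python3 -m creep '[{"xyz":[36,-23,0],"angular":[0,0,0],"jaw":85},{"xyz":[36,-23,0],"angular":[0,0,0],"jaw":85},{"xyz":[36,-23,0],"angular":[0,0,0],"jaw":85},{"xyz":[36,-23,0],"angular":[0,0,0],"jaw":85},{"xyz":[36,-23,0],"angular":[0,0,0],"jaw":85},{"xyz":[36,-23,0],"angular":[0,0,0],"jaw":85},{"xyz":[36,-23,0],"angular":[0,0,0],"jaw":85},{"xyz":[36,-23,0],"angular":[0,0,0],"jaw":85},{"xyz":[36,-23,0],"angular":[0,0,0],"jaw":85},{"xyz":[36,-23,0],"angular":[0,0,0],"jaw":85},{"xyz":[36,-23,0],"angular":[0,0,0],"jaw":85},{"xyz":[0,0,0],"angular":[0,0,0],"jaw":85}]'
```

```text
time_s: 1.3
tool_pos: [466.7, -116.6, 202.4]
ee_rot: [-0.001, 0.984, 0.176, -0.0]
force: [-0.8, -1.0, -0.3]
finger_gap: 85.4
gripper_force: 0.0
```

```bash
python3 -m creep '[{"xyz":[14,-29,-10],"angular":[0,0,0],"jaw":85},{"xyz":[14,-29,-10],"angular":[0,0,0],"jaw":85},{"xyz":[14,-29,-10],"angular":[0,0,0],"jaw":85},{"xyz":[14,-29,-10],"angular":[0,0,0],"jaw":85},{"xyz":[0,0,0],"angular":[0,0,0],"jaw":85},{"xyz":[0,0,0],"angular":[0,0,0],"jaw":85}]'
python3 - <<'E'
from rig import monitor, eyes
import cv2,numpy as np
s=monitor.observe();c=eyes.camera("wrist");cv2.imwrite("pics/w1.png",c["pixels"][:,:,::-1])
np.savez("w1.npz",pos=s["tool_pos"],q=s["ee_rot"],**c);print(s["tool_pos"],c["vfov"],c["cx"],c["cy"],c["tool_from_camera"].round(3).tolist())
E
```

```text
time_s: 1.9
tool_pos: [477.9, 7.6, 242.8]
ee_rot: [0.0, 0.985, 0.174, -0.0]
force: [-0.2, -0.7, 0.0]
finger_gap: 85.1
gripper_force: 0.0
[477.94830699   7.60640369 242.83995493] 65.09772870939223 320.5241436101731 241.3341984355517 [[-0.0, -0.961, -0.276, 70.224], [1.0, -0.0, 0.0, -0.89], [-0.0, -0.276, 0.961, -171.28], [0.0, 0.0, 0.0, 1.0]]
```

View pics/w1.png

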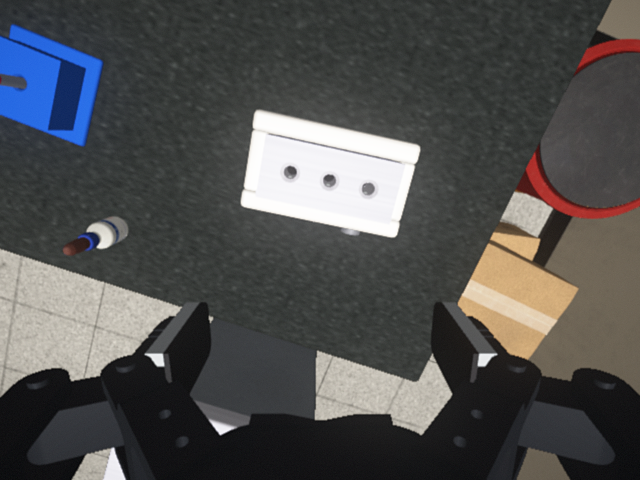

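The wrist view shows three wells clearly, at (290,172), (329,181) and (368,189), in the white heater. The stand is at the left edge.

```bash
cat >> h.py <<'E'
from scipy.spatial.transform import Rotation as R
def wristT(w):
    q=w["q"];T=np.eye(4);T[:3,:3]=R.from_quat([q[1],q[2],q[3],q[0]]).as_matrix();T[:3,3]=w["pos"];return T@w["tool_from_camera"]
def totool(q,d): return R.from_quat([q[1],q[2],q[3],q[0]]).inv().apply(d)
E
python3 - <<'E'
from h import *
w=np.load("w1.npz");T=wristT(w);g=w["pixels"].max(2)
m=np.zeros(g.shape,bool);m[150:205,270:390]=True
P=[]
for c,a in blobs(m&(g<190),40,600):
    p=plane(w,*c,75,T);P.append(p);print(c,a,p.round(1))
P=np.array(P);print(np.linalg.norm(np.diff(P,axis=0),axis=1))
print("stand move",totool(w["q"],np.array([491.5,305.3,200])-w["pos"]))
E
```

```text
[367.0, 154.7] 81 [540.7 -12.2  75. ]
[290.0, 171.8] 140 [503.4  46.7  75. ]
[329.0, 180.2] 138 [508.3  11.4  75. ]
[367.9, 188.5] 134 [513.3 -24.1  75. ]
[69.69957347 35.57881677 35.91192953]
stand move [ 114.72108543 -275.06234678   42.66339587]
```

```bash
python3 -m creep '[{"xyz":[14,-34,5],"angular":[0,0,0],"jaw":85},{"xyz":[14,-34,5],"angular":[0,0,0],"jaw":85},{"xyz":[14,-34,5],"angular":[0,0,0],"jaw":85},{"xyz":[14,-34,5],"angular":[0,0,0],"jaw":85},{"xyz":[14,-34,5],"angular":[0,0,0],"jaw":85},{"xyz":[14,-34,5],"angular":[0,0,0],"jaw":85},{"xyz":[14,-34,5],"angular":[0,0,0],"jaw":85},{"xyz":[16,-37,5],"angular":[0,0,0],"jaw":85},{"xyz":[0,0,0],"angular":[0,0,0],"jaw":85},{"xyz":[0,0,0],"angular":[0,0,0],"jaw":85}]'
python3 - <<'E'
from rig import monitor, eyes
from h import *
s=monitor.observe();c=eyes.camera("wrist");cv2.imwrite("pics/w2.png",c["pixels"][:,:,::-1])
np.savez("w2.npz",pos=s["tool_pos"],q=s["ee_rot"],**c)
w=np.load("w2.npz");T=wristT(w);h=cv2.cvtColor(w["pixels"],cv2.COLOR_RGB2HSV).astype(int)
b=blobs((h[...,0]>8)&(h[...,0]<28)&(h[...,1]>140)&(h[...,2]>120),60,3000)
for x,a in b:
    p=plane(w,*x,147,T);print(x,a,p,totool(w["q"],p-w["pos"]))
E
```

```text
time_s: 2.95
tool_pos: [491.5, 304.2, 201.9]
ee_rot: [0.001, 0.985, 0.173, -0.001]
force: [-0.5, -0.0, -1.1]
finger_gap: 85.0
gripper_force: 0.0
[425.4, 53.6] 606 [616.09735104 289.35829348 147.        ] [112.17530302  56.48461954  54.66352135]
```

View pics/w2.png

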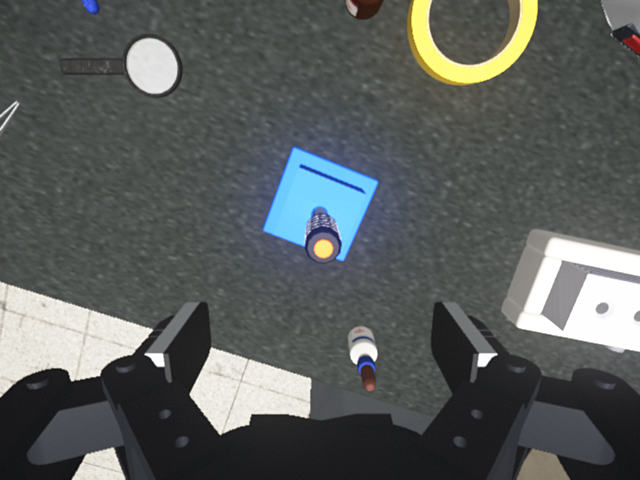

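The cap is at (323,249), between the fingers. The yellow tape gave the false blob.

```bash
python3 - <<'E'
from h import *
w=np.load("w2.npz");T=wristT(w)
for u,v,z in((323,249,147),(319,209,50)):
    p=plane(w,u,v,z,T);print(p,totool(w["q"],p-w["pos"]))
E
```

```text
[491.90166568 303.61674871 147.        ] [ 0.30973867  0.68202281 54.85721679]
[496.89509359 308.39132553  50.        ] [  6.84848102  -2.19581522 151.84017304]
```

```bash
python3 -m creep '[{"xyz":[0,0,20],"angular":[0,0,0],"jaw":85},{"xyz":[0,0.5,20],"angular":[0,0,0],"jaw":85},{"xyz":[0,0,20],"angular":[0,0,0],"jaw":85},{"xyz":[0,0,20],"angular":[0,0,0],"jaw":85},{"xyz":[0,0,18],"angular":[0,0,0],"jaw":60},{"xyz":[0,0,0],"angular":[0,0,0],"jaw":30},{"xyz":[0,0,0],"angular":[0,0,0],"jaw":15},{"xyz":[0,0,0],"angular":[0,0,0],"jaw":10},{"xyz":[0,0,0],"angular":[0,0,0],"jaw":10},{"xyz":[0,0,0],"angular":[0,0,0],"jaw":10},{"xyz":[0,0,0],"angular":[0,0,0],"jaw":10}]'
```

```text
time_s: 4.1
tool_pos: [492.0, 305.0, 106.3]
ee_rot: [-0.0, 0.985, 0.174, 0.001]
force: [0.4, -0.1, 4.9]
finger_gap: 20.5
gripper_force: 58.7
```

```bash
python3 -m creep '[{"xyz":[0,0,-6],"angular":[0,0,0],"jaw":10},{"xyz":[0,0,-12],"angular":[0,0,0],"jaw":10},{"xyz":[0,0,-12],"angular":[0,0,0],"jaw":10},{"xyz":[0,0,-12],"angular":[0,0,0],"jaw":10},{"xyz":[0,0,-12],"angular":[0,0,0],"jaw":10},{"xyz":[0,0,-12],"angular":[0,0,0],"jaw":10},{"xyz":[0,0,-12],"angular":[0,0,0],"jaw":10},{"xyz":[0,0,-12],"angular":[0,0,0],"jaw":10},{"xyz":[0,0,-12],"angular":[0,0,0],"jaw":10},{"xyz":[0,0,0],"angular":[0,0,0],"jaw":10},{"xyz":[0,0,0],"angular":[0,0,0],"jaw":10}]'
python3 - <<'E'
from rig import monitor, eyes
from h import *
s=monitor.observe();c=eyes.camera("wrist");np.savez("w3.npz",pos=s["tool_pos"],q=s["ee_rot"],**c)
d=eyes.camera("side");np.savez("s3.npz",**d);print(s["tool_pos"])
a=cv2.resize(c["pixels"][:,160:480],(400,600));b=cv2.resize(d["pixels"][140:380,240:400],(400,600))
cv2.imwrite("pics/c3.png",np.hstack([a,b])[:,:,::-1])
w=np.load("w1.npz");print("to left well",totool(s["ee_rot"],np.array([503.4,46.7,0])-s["tool_pos"]))
E
```

```text
time_s: 5.2
tool_pos: [491.5, 304.8, 207.1]
ee_rot: [0.0, 0.985, 0.174, 0.0]
force: [-0.2, 0.5, -0.8]
finger_gap: 21.2
gripper_force: 58.9
[491.48003712 304.83451634 207.05229882]
to left well [-77.04176975 246.65757515 207.0525895 ]
```

View pics/c3.png

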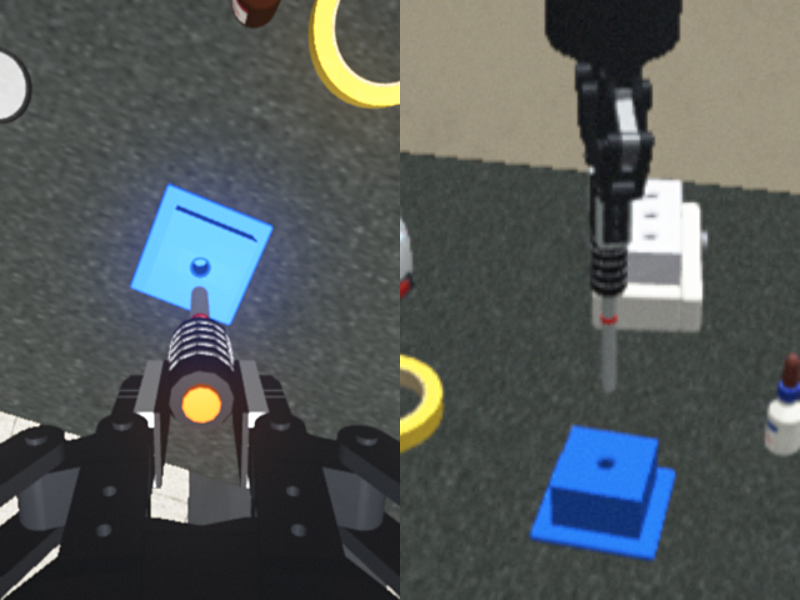

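Both views show the probe held upright and clear of the stand. In the wrist image the tip is at about (320,232) and the cap at (321,323).

```bash
python3 - <<'E'
from h import *
w=np.load("w3.npz");T=wristT(w);q=w["q"]
tz=w["pos"][2]-94
for u,v,z in((320,232,tz),(321.5,323,tz+137),(320,213.6,50)):
    p=plane(w,u,v,z,T);print(p,totool(q,p-w["pos"]))
# side: tip & cap-less: ring/ tip in side
S=np.load("s3.npz");print(plane(S,240+610*.4,140+388*.4,tz),plane(S,240+609*.4,140+321*.4,tz+61))
E
```

```text
[492.16945493 306.41588589 113.05229882] [ 1.17580757 -1.25457642 94.00010394]
[492.47521197 305.74791173 250.05229882] [  1.25313826  -0.51646441 -42.9998555 ]
[492.61888176 306.65957837  50.        ] [  1.67305243  -1.3327056  157.05246631]
[223.47234323 253.7934514  113.05229882] [237.08941467 263.16299822 174.05229882]
```

```bash
python3 -m creep '[{"xyz":[-4,14,0],"angular":[0,0,0],"jaw":10},{"xyz":[-9,29,0],"angular":[0,0,0],"jaw":10},{"xyz":[-9,29,0],"angular":[0,0,0],"jaw":10},{"xyz":[-9,29,0],"angular":[0,0,0],"jaw":10},{"xyz":[-9,29,0],"angular":[0,0,0],"jaw":10},{"xyz":[-9,29,0],"angular":[0,0,0],"jaw":10},{"xyz":[-9,29,0],"angular":[0,0,0],"jaw":10},{"xyz":[-9,29,0],"angular":[0,0,0],"jaw":10},{"xyz":[-8,20,8],"angular":[0,0,0],"jaw":10},{"xyz":[-3,11,8],"angular":[0,0,0],"jaw":10},{"xyz":[0,0,0],"angular":[0,0,0],"jaw":10},{"xyz":[0,0,0],"angular":[0,0,0],"jaw":10}]'
cat > look.py <<'E'
import sys
from rig import monitor, eyes
from h import *
n=sys.argv[1];s=monitor.observe();c=eyes.camera("wrist");np.savez(n+".npz",pos=s["tool_pos"],q=s["ee_rot"],**c)
d=eyes.camera("side");np.savez(n+"s.npz",**d);print(s["tool_pos"],s["force"],s["time_s"])
a=cv2.resize(c["pixels"][130:330,230:430],(600,600),interpolation=cv2.INTER_CUBIC)[:,:400]
b=cv2.resize(d["pixels"][130:280,290:390],(400,600),interpolation=cv2.INTER_CUBIC)
cv2.imwrite(f"pics/{n}.png",np.hstack([a,b])[:,:,::-1])
E
python3 look.py l1
```

```text
time_s: 6.5
tool_pos: [502.7, 45.4, 190.8]
ee_rot: [-0.0, 0.985, 0.173, -0.0]
force: [0.4, 0.2, -0.9]
finger_gap: 20.9
gripper_force: 59.0
[502.65634014  45.39582814 190.77274111] [ 0.403973    0.20834021 -0.93236228] 6.5
```

View pics/l1.png

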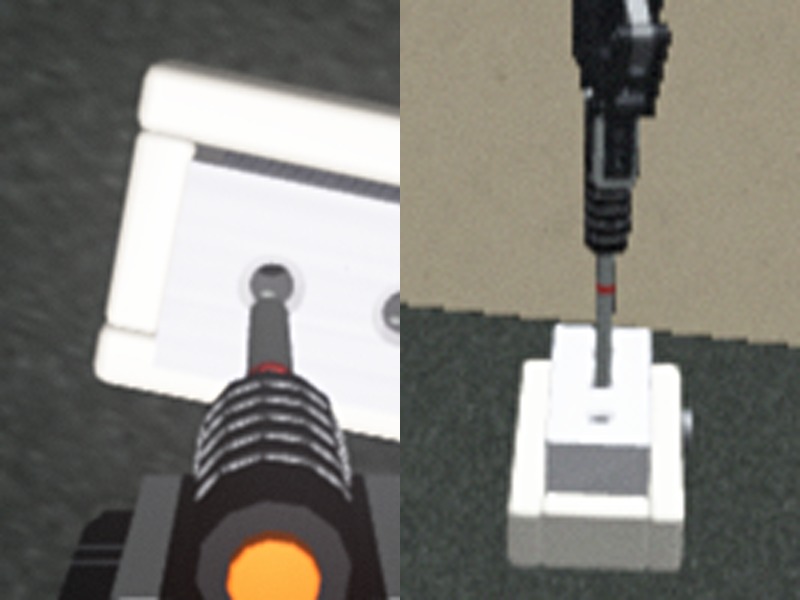

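The tip, at crop (270,300), is just short of the left well mouth, at crop (270,287). The side view shows it centred above the front (left) well.

```bash
python3 - <<'E'
from h import *
w=np.load("l1.npz");T=wristT(w);q=w["q"]
a=plane(w,230+270/3,130+299/3,96.8,T);b=plane(w,230+271.5/3,130+286.5/3,75,T)
print(a,b,totool(q,b-a))
S=np.load("l1s.npz");print(plane(S,290+(602-400)/4,130+386/4,96.8),plane(S,290+(601-400)/4,130+418/4,75))
E
```

```text
[504.90981591  47.6032236   96.8       ] [502.98736899  46.52924266  75.        ] [-2.15882108  0.36417707 21.80128675]
[502.17747635  54.3774735   96.8       ] [502.3796129   51.95994603  75.        ]
```

```bash
python3 -m creep '[{"xyz":[-1.4,1.1,0],"angular":[0,0,0],"jaw":10},{"xyz":[0,0,5],"angular":[0,0,0],"jaw":10},{"xyz":[0,0,5],"angular":[0,0,0],"jaw":10},{"xyz":[0,0,5],"angular":[0,0,0],"jaw":10},{"xyz":[0,0,5],"angular":[0,0,0],"jaw":10},{"xyz":[0,0,4],"angular":[0,0,0],"jaw":10},{"xyz":[0,0,3],"angular":[0,0,0],"jaw":10},{"xyz":[0,0,0],"angular":[0,0,0],"jaw":10},{"xyz":[0,0,0],"angular":[0,0,0],"jaw":10}]'
```

```text
time_s: 7.5
tool_pos: [502.0, 43.6, 164.1]
ee_rot: [0.0, 0.985, 0.174, 0.0]
force: [0.7, 0.4, -0.7]
finger_gap: 20.8
gripper_force: 59.0
```

```bash
python3 -m creep '[{"xyz":[0,0,4],"angular":[0,0,0],"jaw":10},{"xyz":[0,0,4],"angular":[0,0,0],"jaw":10},{"xyz":[0,0,4],"angular":[0,0,0],"jaw":10},{"xyz":[0,0,4],"angular":[0,0,0],"jaw":10},{"xyz":[0,0,4],"angular":[0,0,0],"jaw":10},{"xyz":[0,0,0],"angular":[0,0,0],"jaw":10}]'
```

```text
time_s: 8.1
tool_pos: [502.4, 43.6, 144.5]
ee_rot: [0.0, 0.985, 0.174, 0.001]
force: [-0.0, 0.3, 4.0]
finger_gap: 20.9
gripper_force: 59.5
```

```bash
M='[{"xyz":[0,0,2],"angular":[0,0,0],"jaw":10}]'; python3 -m creep '[{"xyz":[0,0,2],"angular":[0,0,0],"jaw":10},{"xyz":[0,0,2],"angular":[0,0,0],"jaw":10},{"xyz":[0,0,0],"angular":[0,0,0],"jaw":10}]'
```

```text
time_s: 8.4
tool_pos: [502.1, 43.5, 140.2]
ee_rot: [0.0, 0.985, 0.174, 0.0]
force: [-0.6, -0.0, 4.3]
finger_gap: 21.0
gripper_force: 59.5
```

```bash
python3 -m creep '[{"xyz":[0,0,2],"angular":[0,0,0],"jaw":10},{"xyz":[0,0,1],"angular":[0,0,0],"jaw":10},{"xyz":[0,0,0],"angular":[0,0,0],"jaw":10}]'
```

```text
time_s: 8.7
tool_pos: [501.9, 43.5, 136.9]
ee_rot: [0.0, 0.985, 0.174, -0.0]
force: [-0.5, -0.8, 2.8]
finger_gap: 20.6
gripper_force: 59.5
```

```bash
python3 -m creep '[{"xyz":[0,0,2],"angular":[0,0,0],"jaw":10},{"xyz":[0,0,2],"angular":[0,0,0],"jaw":10},{"xyz":[0,0,0],"angular":[0,0,0],"jaw":10}]'
```

```text
time_s: 9.0
tool_pos: [502.1, 43.5, 133.1]
ee_rot: [0.0, 0.985, 0.174, 0.0]
force: [0.7, 1.3, 6.0]
finger_gap: 20.7
gripper_force: 59.8
```

```bash
python3 -m creep '[{"xyz":[0,0,1.5],"angular":[0,0,0],"jaw":10},{"xyz":[0,0,1.5],"angular":[0,0,0],"jaw":10},{"xyz":[0,0,0],"angular":[0,0,0],"jaw":10}]'
```

```text
time_s: 9.3
tool_pos: [502.5, 43.6, 131.0]
ee_rot: [0.0, 0.985, 0.174, 0.001]
force: [0.1, 0.5, 10.2]
finger_gap: 20.7
gripper_force: 60.2
```

```bash
python3 -m creep '[{"xyz":[0,0,1],"angular":[0,0,0],"jaw":10},{"xyz":[0,0,0],"angular":[0,0,0],"jaw":10},{"xyz":[0,0,0],"angular":[0,0,0],"jaw":10}]'
```

```text
time_s: 9.6
tool_pos: [502.8, 43.6, 130.5]
ee_rot: [0.0, 0.985, 0.174, 0.001]
force: [-0.1, -0.1, 10.3]
finger_gap: 20.8
gripper_force: 60.3
```

```bash
cat > ring.py <<'E'
# height of the ring centre above the face, from the side view, on the vertical line through the probe
from rig import monitor, eyes
from h import *
s=monitor.observe();d=eyes.camera("side");p=d["pixels"].astype(int)
m=np.zeros(p.shape[:2],bool);m[130:260,300:380]=True
b=blobs(m&(p[...,0]>120)&(p[...,1]<80)&(p[...,2]<80),2,200);print(s["tool_pos"].round(1),s["force"].round(1),b)
for x,a in b:
    q,e=tri(ray(d,*x),(np.r_[s["tool_pos"][:2]+[.7,1.6],0],np.array([0,0,1.])));print("ring z",q.round(1),"miss",e.round(1),"above face",(q[2]-75).round(1))
cv2.imwrite("pics/ring%d.png"%(s["time_s"]*100),cv2.resize(d["pixels"][130:280,290:390],(400,600))[:,:,::-1])
E
python3 ring.py
```

```text
[502.8  43.6 130.5] [-0.1 -0.1 10.3] [([340.5, 224.5], 4)]
ring z [503.5  45.3  96.3] miss 0.2 above face 21.3
```

```bash
python3 -m creep '[{"xyz":[0,0,1],"angular":[0,0,0],"jaw":10},{"xyz":[0,0,0],"angular":[0,0,0],"jaw":10},{"xyz":[0,0,0],"angular":[0,0,0],"jaw":10}]'
```

```text
time_s: 9.95
tool_pos: [502.9, 43.7, 129.8]
ee_rot: [0.0, 0.985, 0.174, 0.002]
force: [-0.5, 0.3, 12.4]
finger_gap: 20.7
gripper_force: 60.4
```

The force climbs against a fixed stop and the ring is about 20 mm above the face, so the left well is blocked. Next I draw out and go to the middle well.

```bash
python3 -m creep '[{"xyz":[0,0,-4],"angular":[0,0,0],"jaw":10},{"xyz":[0,0,-7],"angular":[0,0,0],"jaw":10},{"xyz":[0,0,-7],"angular":[0,0,0],"jaw":10},{"xyz":[0,0,-7],"angular":[0,0,0],"jaw":10},{"xyz":[0,0,-7],"angular":[0,0,0],"jaw":10},{"xyz":[0,0,-7],"angular":[0,0,0],"jaw":10},{"xyz":[0,0,-7],"angular":[0,0,0],"jaw":10},{"xyz":[0,0,-7],"angular":[0,0,0],"jaw":10},{"xyz":[0,0,-4],"angular":[0,0,0],"jaw":10},{"xyz":[0,0,0],"angular":[0,0,0],"jaw":10},{"xyz":[0,0,0],"angular":[0,0,0],"jaw":10}]'
```

```text
time_s: 11.05
tool_pos: [501.9, 43.5, 184.9]
ee_rot: [0.0, 0.985, 0.174, -0.0]
force: [-0.4, -0.5, -1.6]
finger_gap: 20.6
gripper_force: 60.2
```

```bash
python3 -m creep '[{"xyz":[-1.8,8.7,0],"angular":[0,0,0],"jaw":10},{"xyz":[-3.6,17.5,0],"angular":[0,0,0],"jaw":10},{"xyz":[-1.8,8.8,0],"angular":[0,0,0],"jaw":10},{"xyz":[0,0,0],"angular":[0,0,0],"jaw":10},{"xyz":[0,0,5],"angular":[0,0,0],"jaw":10},{"xyz":[0,0,5],"angular":[0,0,0],"jaw":10},{"xyz":[0,0,5],"angular":[0,0,0],"jaw":10},{"xyz":[0,0,4],"angular":[0,0,0],"jaw":10},{"xyz":[0,0,3],"angular":[0,0,0],"jaw":10},{"xyz":[0,0,0],"angular":[0,0,0],"jaw":10}]'
```

```text
time_s: 12.05
tool_pos: [506.9, 8.4, 162.5]
ee_rot: [-0.0, 0.985, 0.174, -0.0]
force: [0.1, 0.4, -0.6]
finger_gap: 20.8
gripper_force: 60.1
```

```bash
python3 -m creep '[{"xyz":[0,0,4],"angular":[0,0,0],"jaw":10},{"xyz":[0,0,4],"angular":[0,0,0],"jaw":10},{"xyz":[0,0,4],"angular":[0,0,0],"jaw":10},{"xyz":[0,0,4],"angular":[0,0,0],"jaw":10},{"xyz":[0,0,4],"angular":[0,0,0],"jaw":10},{"xyz":[0,0,2],"angular":[0,0,0],"jaw":10},{"xyz":[0,0,0],"angular":[0,0,0],"jaw":10}]'
```

```text
time_s: 12.75
tool_pos: [507.6, 8.2, 141.7]
ee_rot: [0.0, 0.985, 0.174, 0.001]
force: [0.3, 0.3, 3.7]
finger_gap: 20.5
gripper_force: 60.7
```

```bash
python3 -m creep '[{"xyz":[0,0,2],"angular":[0,0,0],"jaw":10},{"xyz":[0,0,2],"angular":[0,0,0],"jaw":10},{"xyz":[0,0,0],"angular":[0,0,0],"jaw":10}]'
```

```text
time_s: 13.05
tool_pos: [507.3, 8.1, 137.2]
ee_rot: [0.0, 0.985, 0.173, 0.0]
force: [0.8, 0.6, 3.5]
finger_gap: 21.0
gripper_force: 60.7
```

```bash
python3 -m creep '[{"xyz":[0,0,2],"angular":[0,0,0],"jaw":10},{"xyz":[0,0,2],"angular":[0,0,0],"jaw":10},{"xyz":[0,0,0],"angular":[0,0,0],"jaw":10}]'
```

```text
time_s: 13.35
tool_pos: [507.1, 8.2, 132.8]
ee_rot: [0.0, 0.985, 0.173, -0.0]
force: [1.3, -0.3, 3.0]
finger_gap: 20.3
gripper_force: 60.7
```

```bash
python3 -m creep '[{"xyz":[0,0,2],"angular":[0,0,0],"jaw":10},{"xyz":[0,0,2],"angular":[0,0,0],"jaw":10},{"xyz":[0,0,0],"angular":[0,0,0],"jaw":10}]'
```

```text
time_s: 13.65
tool_pos: [507.1, 8.2, 128.8]
ee_rot: [0.0, 0.985, 0.174, -0.0]
force: [0.3, 0.2, 4.6]
finger_gap: 20.7
gripper_force: 60.8
```

```bash
python3 -m creep '[{"xyz":[0,0,2],"angular":[0,0,0],"jaw":10},{"xyz":[0,0,2],"angular":[0,0,0],"jaw":10},{"xyz":[0,0,0],"angular":[0,0,0],"jaw":10}]'
```

```text
time_s: 13.95
tool_pos: [507.7, 8.2, 125.9]
ee_rot: [0.0, 0.985, 0.174, 0.001]
force: [0.7, 0.8, 9.7]
finger_gap: 20.7
gripper_force: 61.3
```

```bash
python3 -m creep '[{"xyz":[0,0,1.5],"angular":[0,0,0],"jaw":10},{"xyz":[0,0,0],"angular":[0,0,0],"jaw":10},{"xyz":[0,0,0],"angular":[0,0,0],"jaw":10}]'; python3 ring.py
```

```text
time_s: 14.25
tool_pos: [508.0, 8.3, 125.1]
ee_rot: [0.0, 0.985, 0.174, 0.001]
force: [-0.3, 0.0, 10.4]
finger_gap: 21.0
gripper_force: 61.4
[508.    8.3 125.1] [-0.3  0.  10.4] [([341.0, 218.5], 2)]
ring z [508.4   9.8  90.8] miss 0.7 above face 15.8
```

```bash
python3 -m creep '[{"xyz":[0,0,1],"angular":[0,0,0],"jaw":10},{"xyz":[0,0,0],"angular":[0,0,0],"jaw":10}]'
```

```text
time_s: 14.5
tool_pos: [508.1, 8.3, 124.3]
ee_rot: [0.0, 0.985, 0.174, 0.002]
force: [-0.5, 0.5, 11.5]
finger_gap: 21.0
gripper_force: 61.6
```

Middle well is blocked too, so the right one should be the clear one.

```bash
python3 -m creep '[{"xyz":[0,0,-5],"angular":[0,0,0],"jaw":10},{"xyz":[0,0,-8],"angular":[0,0,0],"jaw":10},{"xyz":[0,0,-8],"angular":[0,0,0],"jaw":10},{"xyz":[0,0,-8],"angular":[0,0,0],"jaw":10},{"xyz":[0,0,-8],"angular":[0,0,0],"jaw":10},{"xyz":[0,0,-8],"angular":[0,0,0],"jaw":10},{"xyz":[0,0,-8],"angular":[0,0,0],"jaw":10},{"xyz":[0,0,-6],"angular":[0,0,0],"jaw":10},{"xyz":[0,0,-3],"angular":[0,0,0],"jaw":10},{"xyz":[0,0,0],"angular":[0,0,0],"jaw":10},{"xyz":[0,0,0],"angular":[0,0,0],"jaw":10}]'
```

```text
time_s: 15.6
tool_pos: [507.0, 8.2, 184.3]
ee_rot: [0.0, 0.985, 0.173, -0.0]
force: [0.7, 0.3, -1.6]
finger_gap: 20.9
gripper_force: 60.2
```

```bash
python3 -m creep '[{"xyz":[-1.8,8.7,0],"angular":[0,0,0],"jaw":10},{"xyz":[-3.6,17.5,0],"angular":[0,0,0],"jaw":10},{"xyz":[-1.8,8.8,0],"angular":[0,0,0],"jaw":10},{"xyz":[0,0,0],"angular":[0,0,0],"jaw":10},{"xyz":[0,0,5],"angular":[0,0,0],"jaw":10},{"xyz":[0,0,5],"angular":[0,0,0],"jaw":10},{"xyz":[0,0,5],"angular":[0,0,0],"jaw":10},{"xyz":[0,0,4],"angular":[0,0,0],"jaw":10},{"xyz":[0,0,3],"angular":[0,0,0],"jaw":10},{"xyz":[0,0,0],"angular":[0,0,0],"jaw":10}]'
```

```text
time_s: 16.6
tool_pos: [512.1, -27.0, 162.0]
ee_rot: [-0.0, 0.985, 0.174, -0.0]
force: [0.6, -1.3, -1.1]
finger_gap: 20.9
gripper_force: 60.2
```

```bash
python3 -m creep '[{"xyz":[0,0,4],"angular":[0,0,0],"jaw":10},{"xyz":[0,0,4],"angular":[0,0,0],"jaw":10},{"xyz":[0,0,4],"angular":[0,0,0],"jaw":10},{"xyz":[0,0,4],"angular":[0,0,0],"jaw":10},{"xyz":[0,0,4],"angular":[0,0,0],"jaw":10},{"xyz":[0,0,3],"angular":[0,0,0],"jaw":10},{"xyz":[0,0,0],"angular":[0,0,0],"jaw":10}]'
```

```text
time_s: 17.3
tool_pos: [512.8, -27.3, 140.1]
ee_rot: [0.0, 0.985, 0.173, 0.001]
force: [1.3, 0.3, 3.1]
finger_gap: 20.7
gripper_force: 60.7
```

```bash
python3 -m creep '[{"xyz":[0,0,2.5],"angular":[0,0,0],"jaw":10},{"xyz":[0,0,2.5],"angular":[0,0,0],"jaw":10},{"xyz":[0,0,0],"angular":[0,0,0],"jaw":10}]'
```

```text
time_s: 17.6
tool_pos: [512.5, -27.2, 134.7]
ee_rot: [0.0, 0.985, 0.173, 0.0]
force: [0.8, -0.1, 4.3]
finger_gap: 20.8
gripper_force: 60.7
```

```bash
python3 -m creep '[{"xyz":[0,0,2],"angular":[0,0,0],"jaw":10},{"xyz":[0,0,2],"angular":[0,0,0],"jaw":10},{"xyz":[0,0,0],"angular":[0,0,0],"jaw":10}]'
```

```text
time_s: 17.9
tool_pos: [512.3, -27.2, 130.3]
ee_rot: [0.0, 0.985, 0.173, -0.0]
force: [0.1, -1.3, 4.2]
finger_gap: 20.9
gripper_force: 60.7
```

```bash
python3 -m creep '[{"xyz":[0,0,2],"angular":[0,0,0],"jaw":10},{"xyz":[0,0,2],"angular":[0,0,0],"jaw":10},{"xyz":[0,0,0],"angular":[0,0,0],"jaw":10}]'
```

```text
time_s: 18.2
tool_pos: [512.2, -27.2, 126.2]
ee_rot: [0.0, 0.985, 0.174, -0.0]
force: [0.9, -1.3, 3.3]
finger_gap: 20.7
gripper_force: 60.7
```

```bash
python3 -m creep '[{"xyz":[0,0,2],"angular":[0,0,0],"jaw":10},{"xyz":[0,0,1],"angular":[0,0,0],"jaw":10},{"xyz":[0,0,0],"angular":[0,0,0],"jaw":10}]'
```

```text
time_s: 18.5
tool_pos: [512.2, -27.2, 123.3]
ee_rot: [0.0, 0.985, 0.173, -0.0]
force: [0.3, -1.0, 3.5]
finger_gap: 20.7
gripper_force: 60.7
```

```bash
python3 -m creep '[{"xyz":[0,0,2],"angular":[0,0,0],"jaw":10},{"xyz":[0,0,2],"angular":[0,0,0],"jaw":10},{"xyz":[0,0,0],"angular":[0,0,0],"jaw":10}]'
```

```text
time_s: 18.8
tool_pos: [512.2, -27.2, 119.2]
ee_rot: [0.0, 0.985, 0.174, -0.0]
force: [0.8, -0.6, 2.6]
finger_gap: 20.7
gripper_force: 60.7
```

```bash
python3 -m creep '[{"xyz":[0,0,2],"angular":[0,0,0],"jaw":10},{"xyz":[0,0,1],"angular":[0,0,0],"jaw":10},{"xyz":[0,0,0],"angular":[0,0,0],"jaw":10}]'
```

```text
time_s: 19.1
tool_pos: [512.2, -27.2, 116.3]
ee_rot: [0.0, 0.985, 0.174, -0.0]
force: [0.2, -0.6, 3.1]
finger_gap: 20.9
gripper_force: 60.7
```

```bash
python3 -m creep '[{"xyz":[0,0,2],"angular":[0,0,0],"jaw":10},{"xyz":[0,0,2],"angular":[0,0,0],"jaw":10},{"xyz":[0,0,0],"angular":[0,0,0],"jaw":10}]'
```

```text
time_s: 19.4
tool_pos: [512.2, -27.2, 112.2]
ee_rot: [0.0, 0.985, 0.174, -0.0]
force: [1.1, -0.4, 3.6]
finger_gap: 20.7
gripper_force: 60.7
```

```bash
python3 -m creep '[{"xyz":[0,0,1.5],"angular":[0,0,0],"jaw":10},{"xyz":[0,0,1],"angular":[0,0,0],"jaw":10},{"xyz":[0,0,0],"angular":[0,0,0],"jaw":10}]'
```

```text
time_s: 19.7
tool_pos: [512.5, -27.1, 110.3]
ee_rot: [0.0, 0.985, 0.174, 0.0]
force: [0.6, 0.4, 6.3]
finger_gap: 20.5
gripper_force: 61.0
```

```bash
python3 -m creep '[{"xyz":[0,0,1.5],"angular":[0,0,0],"jaw":10},{"xyz":[0,0,1],"angular":[0,0,0],"jaw":10},{"xyz":[0,0,0],"angular":[0,0,0],"jaw":10}]'
```

```text
time_s: 20.0
tool_pos: [512.9, -27.1, 108.6]
ee_rot: [0.0, 0.985, 0.174, 0.001]
force: [1.9, 0.1, 9.7]
finger_gap: 20.6
gripper_force: 61.3
```

```bash
python3 -m creep '[{"xyz":[0,0,1],"angular":[0,0,0],"jaw":10},{"xyz":[0,0,0],"angular":[0,0,0],"jaw":10}]'; python3 ring.py
```

```text
time_s: 20.2
tool_pos: [513.1, -27.1, 107.9]
ee_rot: [0.0, 0.985, 0.174, 0.001]
force: [-0.2, 0.3, 10.9]
finger_gap: 20.5
gripper_force: 61.5
[513.1 -27.1 107.9] [-0.2  0.3 10.9] []
```

```bash
python3 -m creep '[{"xyz":[0,0,1.2],"angular":[0,0,0],"jaw":10},{"xyz":[0,0,0],"angular":[0,0,0],"jaw":10}]'
```

```text
time_s: 20.45
tool_pos: [513.3, -27.1, 107.0]
ee_rot: [0.0, 0.985, 0.174, 0.001]
force: [-0.9, 0.8, 11.6]
finger_gap: 20.3
gripper_force: 61.6
```

```bash
python3 -m creep '[{"xyz":[0,0,1],"angular":[0,0,0],"jaw":10},{"xyz":[0,0,0],"angular":[0,0,0],"jaw":10},{"xyz":[0,0,0],"angular":[0,0,0],"jaw":10},{"xyz":[0,0,0],"angular":[0,0,0],"jaw":10}]'; python3 look.py p1
```

```text
time_s: 20.85
tool_pos: [513.5, -27.1, 106.4]
ee_rot: [0.0, 0.985, 0.174, 0.002]
force: [-0.2, 0.6, 12.0]
finger_gap: 20.8
gripper_force: 61.7
[513.46033296 -27.0629865  106.41814242] [-0.21747872  0.61747113 11.9885667 ] 20.85
```

View pics/p1.png

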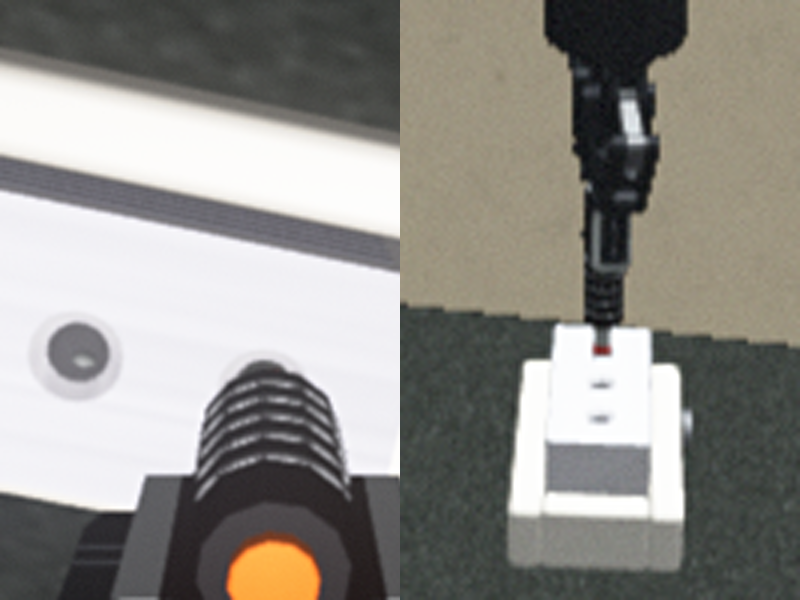

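The ring is at the face of the right well (crop (602,351)). The press measures about 13 N, so I ease off.

```bash
python3 -m creep '[{"xyz":[0,0,-1.5],"angular":[0,0,0],"jaw":10},{"xyz":[0,0,-1.5],"angular":[0,0,0],"jaw":10},{"xyz":[0,0,-1.5],"angular":[0,0,0],"jaw":10},{"xyz":[0,0,-1],"angular":[0,0,0],"jaw":10},{"xyz":[0,0,0],"angular":[0,0,0],"jaw":10}]'
```

```text
time_s: 21.45
tool_pos: [512.7, -27.2, 110.5]
ee_rot: [0.0, 0.985, 0.174, 0.001]
force: [-0.3, -0.3, 5.1]
finger_gap: 20.8
gripper_force: 61.0
```

```bash
python3 -m creep '[{"xyz":[0,0,-1],"angular":[0,0,0],"jaw":10},{"xyz":[0,0,0],"angular":[0,0,0],"jaw":10}]'
```

```text
time_s: 21.65
tool_pos: [512.5, -27.2, 111.1]
ee_rot: [0.0, 0.985, 0.174, 0.0]
force: [0.5, -0.9, 4.7]
finger_gap: 20.4
gripper_force: 60.9
```

```bash
python3 -m creep '[{"xyz":[0,0,0],"angular":[0,0,0],"jaw":40},{"xyz":[0,0,0],"angular":[0,0,0],"jaw":70},{"xyz":[0,0,0],"angular":[0,0,0],"jaw":80},{"xyz":[0,0,0],"angular":[0,0,0],"jaw":80},{"xyz":[0,0,0],"angular":[0,0,0],"jaw":80},{"xyz":[0,0,-8],"angular":[0,0,0],"jaw":80},{"xyz":[0,0,-20],"angular":[0,0,0],"jaw":80},{"xyz":[0,0,-25],"angular":[0,0,0],"jaw":80},{"xyz":[0,0,-25],"angular":[0,0,0],"jaw":80},{"xyz":[0,0,-22],"angular":[0,0,0],"jaw":80},{"xyz":[0,0,0],"angular":[0,0,0],"jaw":80},{"xyz":[0,0,0],"angular":[0,0,0],"jaw":80}]'; python3 look.py p2
```

```text
time_s: 22.85
tool_pos: [512.4, -27.2, 211.0]
ee_rot: [0.0, 0.985, 0.174, 0.0]
force: [0.3, 0.4, -0.2]
finger_gap: 79.8
gripper_force: 0.0
[512.42996173 -27.17349394 210.99590432] [ 0.25458411  0.36567944 -0.15595381] 22.85
```

View pics/p2.png

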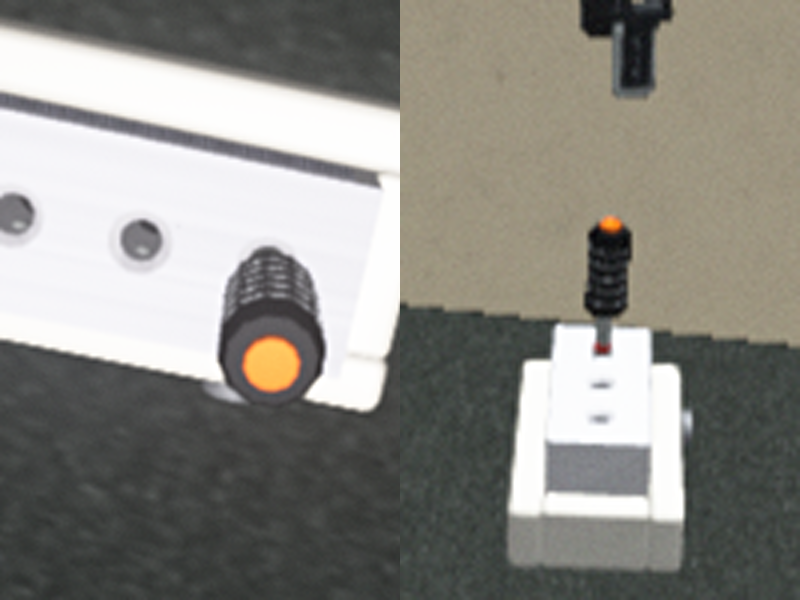

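The probe is standing upright in the right well with its ring at the face (crop (602,349)). The grip has sprung back and the gripper is clear.

```bash
python3 -c "from rig import robot; print(robot.finish_job())"
```

```text
the job is handed in; nothing more can be done
None
```

The left and middle wells were blocked; I pressed the probe home in the clear right well at about 13 N, released it standing there with its ring at the face, and handed the job in at about 23 s (no verdict came back).

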